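# Index the staking fixture and seat the next cap

### The arm

A 6-joint arm with a two-finger parallel gripper is mounted at the origin on a cart in front of the work surface, level with it; the furniture and walls round the work are solid. World frame = base frame: x ahead of the robot, y to its left, z up, the work surface at z = 0. Lengths are in m, angles in degrees, forces in N, time in s.
With the tool pointing down it reaches from about 0.4 to 0.825 m from the base axis. Payload 7 kg.
Tool frame: the origin (TCP) lies midway between the tips of the shut fingers; the grasp point (between the pads) lies 19 mm behind it; z points along the fingers, x is the direction in which the jaws open and shut, and the axes are right-handed (so a half turn about z gives the same grasp; the last joint's range is limited). The gripper opens to 85 mm and grips with 20 to 120 N. Pads are 22 mm wide; open, the fingers measure 114 mm over their backs; the gripper's body (76 mm by 85 mm) begins 54 mm behind the grasp point. The pads swing forward as they close: fully open they stand 13 mm farther back than shut.
Start: joints at [-55.8, 20.546, 0.682, 0, -70.136, -16.507], TCP at [0.205, -0.643, 0.231] pointing down, gripper open.
Joint ranges: [-176.03, 176.03], [-82.01, 121.73], [-58.28, 71.71], [-173.87, 95.51], [-174.79, -0.11], [-173.66, 173.66]. Speed limits (degrees/s): [136.94, 136.94, 172.46, 180, 180, 180].

### API

Orientations are given as a 3x3 rotation matrix whose columns are the frame's x, y, z axes.
In Python, from rig import robot, fingers, kinematics, viewer, spotter gives the robot as it stands. Calls block until the motion is done:
- robot.reach(position, orientation): joint-space move of the TCP to a pose.
- robot.move_linear(position, orientation=None, velocity=0.15): straight line of the TCP; orientation=None keeps the orientation; velocity is the mean speed in m/s.
- robot.goto_joints(angles): joint-space move.
- fingers.ungrasp() and fingers.close_gripper(effort=None): open the fingers fully, or close them until they stop; effort is the grip in N (None keeps the last).
- robot.dwell(seconds).
- kinematics.ik(position, orientation): joint angles nearest the present ones, or None.
- viewer.read_camera(name): name is "scene" or "side" or "wrist"; returns (picture, depth): 480x640x3 uint8, red, green, blue; 480x640 float32, m along the optical axis (not along the pixel's ray), 0 where there is no reading.
- viewer.camera_model(name): a dict with "fx", "fy", "cx", "cy" (pixels), "R" (3x3) and "t" (3): a world point X has camera coordinates R X + t. Camera axes: x right, y down, z forward; pixel columns grow to the right and rows downward; lengths in m; the calibration is good to about 2 mm. The wrist camera is an equidistant fisheye: a pixel r from the principal point sees the ray r / f radians off the axis. A picture is of the moment at which its call begins: read the wrist's pose just before it. camera_model takes no time and is no camera call; for the wrist camera it gives the pose at the moment of the call.
A pose or a line that the arm cannot do raises robot.IKError and nothing moves.
- robot.hand_in(): hands the job in, once; it reports no verdict.
Trained networks look in the newest picture that a camera, given by its name, has taken for a name from the list of things; names that differ only in an ending like _2 or _b are one class to them, and where a whole thing is asked for, a point or a joint stands for the part that bears it (a point fixed in the world has none). Each returns a list of dicts, best first, with "score" (0 to 1); they miss things now and then, are a little off and sometimes report something else, mostly with a low value. They report only what shows in the picture. A call takes as long as a camera call.
- spotter.search_frame(camera, query): "uv" ([column, row] in pixels, amid what is visible of it).
- spotter.silhouettes(camera, query): "region" (480x640 bool, what is visible of it) and "uv" ([column, row] in pixels, amid what is visible of it).
Readings, each from a call of its own:
- robot.get_time(): time.
- robot.get_q(): joint angles.
- robot.get_joint_vel(): joint speeds.
- robot.get_joint_efforts(): joint torques, N m.
- robot.get_ee_pos(): TCP position.
- robot.get_orientation(): TCP orientation.
- robot.get_wrist_force(): force on the tool from outside, world axes, zero at the start.
- robot.get_torque(): the same for the moment, N m.
- robot.get_finger_gap(): opening from 0.0 (shut) to 1.0 (fully open).
Only numpy, scipy, OpenCV 4.12 (cv2) and the standard library are available. Lean on these libraries where they do the work, as an engineer would, in place of code of your own. Each camera call takes 0.05 s, during which the arm holds its last target.

### The job

Bring the next lock plug on the small indexing press (left of the vice) under its ram and seat its cap, by pushing alone: press down the plunger cap at the end of the index arm with the fingertips to free the table, swing the table one notch clockwise (seen from above) and let the plunger spring back up fully into that notch. Then push the ram's palm knob right down so that the plug's protruding cap is pressed flush, and let the ram rise again. Do not press on that cap directly with the fingers, and lift or shift none of the loose things lying about.

Things in the scene. Friction and masses are not known exactly. Their poses are not given: they have to be found in the camera images.
- index_fixture: the whole bolted-down press, cast grey: round foot, 212 mm notched index plate (fixed), turning steel table on it, and to one side a column with the press head over the table. Origin on the bench surface, on the vertical turning axis of the table; its +x points from the axis to the column (ahead and to the left), z up. Column and foot reach 172 mm from the axis; the head is 42 mm wide, 130 mm high
- index_table (a joint): turn of the table (160 mm disc, top 48 mm above the bench) in rad: 0 at the start, growing clockwise seen from above. Notches lie 60 degrees (1.047 rad) apart, so the next one is at 1.047. The seated key has about 0.012 rad of play either way; its rounded top finds the notch by itself from up to about 0.04 rad off when the plunger is let up. Turning drag is about 0.1 N m. With the key in a notch the table cannot turn
- plunger (a joint): how far the index plunger is pressed down, m: 0 = up, key in a notch; above 0.009 the key is below the index plate and the table is free (when let up between notches the key rides under the plate at 0.008); 0.012 = bottom stop. Spring about 4 N at the top, 8 N at the bottom
- plunger_top (a point): centre of the flat top of the plunger's round black cap, 38 mm wide, at the end of the index arm, 112 mm from the turning axis and 72 mm above the bench when up. At the start it lies at 210 degrees from the fixture's +x (counted anticlockwise seen from above), at the next notch at 150 degrees. It moves down with the plunger and round with the table
- ram (a joint): how far the press ram is pushed down, m: 0 = up, 0.0122 = bottom stop. Spring 4 N at the top, about 7 N at the bottom, and 6 N more while a cap is being pressed in; it rises by itself
- ram_top (a point): centre of the flat top of the ram's round black palm knob, 42 mm wide (the flat 32 mm), 50 mm from the turning axis toward the column, 162 mm above the bench when up. It moves down with the ram
- next_cap_press (a joint): how far the cap of the next plug is pressed in, m: about 0 = standing 4 mm proud, 0.004 = flush; stays where it is pressed. When it stands under the ram, the ram's nose meets it after about 8 mm
- next_cap: 13 mm steel cap of the next brass lock plug. Six such plugs (20 mm wide, rims 70 mm above the bench) stand fixed in nests on the table, 50 mm from its axis, 60 degrees apart; the one under the ram at the start is done (cap flush), the next one starts one notch anticlockwise of it. Origin at the centre of the cap's top face, 74 mm above the bench
- brass_block: solid brass padlock body without its shackle, 24 x 38 x 42 mm, standing loose beside the fixture; origin at the centre of its underside
- cylinder_2: brass profile lock cylinder lying loose beside the fixture, 33 x 63 x 17 mm; origin at the centre of its underside
- padlock_brass_b: small brass padlock standing loose, 18 x 36 x 55 mm; origin at the centre of its underside
- file_flat: flat file with wooden handle lying loose, 238 mm long; origin at the centre of its underside

How it is judged (in metres and radians):
On the way, in this order (a step that is already met when the one before it is completed fails the run):
1. the plunger is pressed down until its key is clear of the notch (value of joint plunger above 0.0085 m and value of joint index_table below 0.3 rad), for 0.1 s.
2. the table stands at the next notch clockwise with the plunger sprung back up (value of joint index_table between 1.017 and 1.077 rad and value of joint plunger below 0.002 m), for 0.2 s.
3. the ram is pushed down and has pressed the cap of the next plug flush (value of joint ram above 0.0105 m and value of joint next_cap_press above 0.003 m and value of joint index_table between 1.017 and 1.077 rad), for 0.1 s.
At the end, for the whole second after the job is handed in: the table stands at the next notch clockwise (1.047 rad within 0.03) with the plunger fully up (within 2 mm), the next plug's cap is pressed in to within 1 mm of flush, and the ram is back up (within 2 mm) (all of step 2 and value of joint next_cap_press above 0.003 m and value of joint ram below 0.002 m); the robot touches nothing.
It fails at once if the table was turned on well past the next notch (value of joint index_table above 1.5 rad).
It fails at once if the table was turned the wrong way (value of joint index_table below -0.2 rad).
It fails at once if the fingers pressed on the cap directly (contact force between the fingers and next_cap above 1 N).
It fails at once if a loose thing beside the work was pushed away, lifted or carried (over 20 mm) (distance of any of brass_block, cylinder_2, padlock_brass_b, file_flat from where it was at the start of the episode above 0.02 m).
It also fails if it takes over 51 s, if anything falls off the work surface, if the arm or the gripper's body presses on something with over 40 N, if the wrist force passes 120 N, or if a joint passes its speed limit or range.

## Working session

There is one attempt and no reset: what is moved stays moved. The work goes in short steps, each a Python script; the robot and the scene stay as the last script left them, time stands still between calls to the robot, and variables do not carry over. Pictures are saved under pics/ and viewed, and the job is handed in when it is done.

```bash
mkdir -p pics; ls; python3 - <<'E'
from rig import robot, fingers, kinematics, viewer, spotter
import cv2, numpy as np
print(robot.get_time())
for c in ["scene","side","wrist"]:
    p,d=viewer.read_camera(c); cv2.imwrite(f"pics/a_{c}.png",p[:,:,::-1]); np.save(f"pics/a_{c}.npy",d)
    m=viewer.camera_model(c); print(c,m)
    for q in ["plunger_top","ram_top","next_cap","index_fixture","brass_block","cylinder_2","padlock_brass_b","file_flat"]:
        if c=="wrist": continue
        print(c,q,[(np.round(r["uv"]),round(r["score"],2)) for r in spotter.search_frame(c,q)][:3])
print(robot.get_time())
E
```

```text
pics
0.0
scene {'fx': 468.26593359832583, 'fy': 468.26593359832583, 'cx': 320.79083825050856, 'cy': 239.97290267341577, 'R': array([[-0.75176678, -0.6593209 , -0.01194429],
       [-0.34469033,  0.4083333 , -0.84525292],
       [ 0.56217016, -0.63131598, -0.53423295]]), 't': array([0.36940976, 0.26862875, 0.66002181])}
scene plunger_top [(array([286., 267.]), 0.53)]
scene ram_top [(array([205., 257.]), 0.78)]
scene next_cap [(array([227., 305.]), 0.45)]
scene index_fixture []
scene brass_block [(array([235., 379.]), 0.82)]
scene cylinder_2 [(array([343., 299.]), 0.63)]
scene padlock_brass_b [(array([388., 227.]), 0.58)]
scene file_flat [(array([427., 264.]), 0.74)]
side {'fx': 450.03346663578344, 'fy': 450.03346663578344, 'cx': 327.84109889410365, 'cy': 239.86147343479422, 'R': array([[-0.98795087, -0.15377222,  0.01752655],
       [-0.11890772,  0.68167063, -0.7219322 ],
       [ 0.09906579, -0.71531759, -0.6917418 ]]), 't': array([0.45857049, 0.1271283 , 1.04555956])}
side plunger_top [(array([296., 260.]), 0.48)]
side ram_top [(array([260., 286.]), 0.87)]
side next_cap []
side index_fixture [(array([272., 320.]), 0.93), (array([258., 282.]), 0.65), (array([328., 199.]), 0.24)]
side brass_block [(array([322., 366.]), 0.67)]
side cylinder_2 [(array([338., 270.]), 0.81)]
side padlock_brass_b [(array([325., 196.]), 0.5)]
side file_flat [(array([371., 217.]), 0.98)]
wrist {'fx': 371.64829954431775, 'fy': 371.64829954431775, 'cx': 318.2647986243981, 'cy': 234.32834618445617, 'R': array([[-3.03341939e-01,  9.52881766e-01,  9.17586934e-05],
       [ 9.20059776e-01,  2.92868274e-01,  2.60227176e-01],
       [ 2.47938858e-01,  7.90222396e-02, -9.65547414e-01]]), 't': array([ 0.67445167, -0.03528134,  0.37801559])}
0.95
```

View pics/a_scene.png

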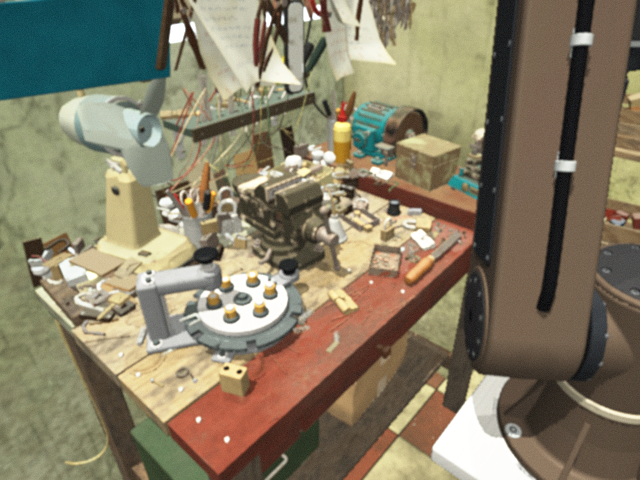

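View pics/a_side.png

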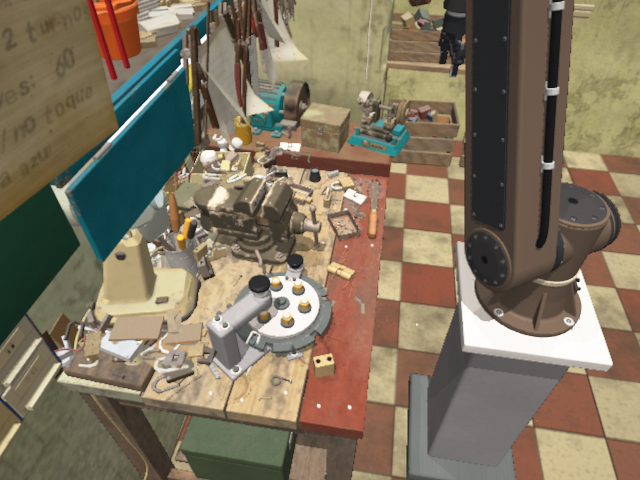

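```bash
cat > h.py <<'E'
import numpy as np, cv2
def rayz(m,uv,z):
    d=np.array([(uv[0]-m["cx"])/m["fx"],(uv[1]-m["cy"])/m["fy"],1.])
    R=m["R"];C=-R.T@m["t"];w=R.T@d
    return C+w*(z-C[2])/w[2]
def proj(m,X):
    c=m["R"]@np.asarray(X)+m["t"];return np.array([c[0]/c[2]*m["fx"]+m["cx"],c[1]/c[2]*m["fy"]+m["cy"]])
def pts(m,d):
    v,u=np.mgrid[0:480,0:640]
    P=np.stack([(u-m["cx"])/m["fx"]*d,(v-m["cy"])/m["fy"]*d,d],-1)
    return (P-m["t"])@m["R"]
E
python3 - <<'E'
from h import *
from rig import viewer
ms={c:viewer.camera_model(c) for c in["scene","side"]}
for c,q,uv,z in [("scene","pl",(286,267),.072),("side","pl",(296,260),.072),("scene","ram",(205,257),.162),("side","ram",(260,286),.162),("scene","cap",(227,305),.074),("scene","blk",(235,379),.021),("side","blk",(322,366),.021),("scene","cyl",(343,299),.01),("side","cyl",(338,270),.01),("scene","pad",(388,227),.025),("side","pad",(325,196),.025),("side","file",(371,217),.01)]:
    d=np.load(f"pics/a_{c}.npy"); P=pts(ms[c],d)
    print(c,q,rayz(ms[c],uv,z).round(4), P[uv[1],uv[0]].round(4))
E
```

```text
scene pl [0.5254 0.059  0.072 ] [0.5265 0.058  0.071 ]
side pl [0.5304 0.0488 0.072 ] [0.5303 0.0494 0.0726]
scene ram [0.5516 0.21   0.162 ] [0.5553 0.2078 0.1592]
side ram [0.5625 0.2094 0.162 ] [0.5627 0.2089 0.1614]
scene cap [0.5216 0.2028 0.074 ] [0.5214 0.203  0.0743]
scene blk [0.429  0.2706 0.021 ] [0.4177 0.2779 0.0357]
side blk [0.4336 0.2728 0.021 ] [0.4319 0.2839 0.0401]
scene cyl [0.4317 0.0035 0.01  ] [ 0.4351 -0.0008  0.0055]
side cyl [0.4387 0.0065 0.01  ] [0.4382 0.0118 0.0158]
scene pad [ 0.5052 -0.2537  0.025 ] [ 0.5033 -0.2506  0.0271]
side pad [ 0.5117 -0.2507  0.025 ] [ 0.5108 -0.2448  0.0297]
side file [ 0.3772 -0.201   0.01  ] [ 0.377  -0.1837  0.0248]
```

The scene view shows the plunger cap at about (288,267), the ram knob at about (206,257), the brass block at (235,379) and the lock cylinder at (343,299). The vice is just beyond the plunger. Next I'll refine the geometry with fits and check clearances.

```bash
python3 - <<'E'
from h import *
from rig import viewer
from scipy.optimize import least_squares
ms={c:viewer.camera_model(c) for c in["scene","side"]}
for c,box in [("scene",(170,230,340,400)),("side",(200,240,350,390))]:
    m=ms[c]; d=np.load(f"pics/a_{c}.npy"); P=pts(m,d); img=cv2.imread(f"pics/a_{c}.png")
    for n,z,c0,r in [("ram",.162,(.557,.21),.03),("plg",.072,(.528,.055),.03)]:
        k=(d>0)&(abs(P[...,2]-z)<.004)&(np.hypot(P[...,0]-c0[0],P[...,1]-c0[1])<r)
        Q=P[k]; lo,hi=Q[:,:2].min(0),Q[:,:2].max(0)
        (ccx,ccy),rr=cv2.minEnclosingCircle(Q[:,:2].astype(np.float32))
        print(c,n,k.sum(),Q.mean(0).round(4),"mid",((lo+hi)/2).round(4),(hi-lo).round(4),"mec",round(ccx,4),round(ccy,4),round(rr,4))
    # white table top
    k=(d>0)&(abs(P[...,2]-.048)<.003)&(np.hypot(P[...,0]-.533,P[...,1]-.168)<.085)&(img.min(-1)>170)
    Q=P[k][:,:2]; (a,b),rr=cv2.minEnclosingCircle(Q.astype(np.float32)); print(c,"table",k.sum(),a,b,rr, np.percentile(Q,[1,99],axis=0))
    # tall things near plunger path
    k=(d>0)&(P[...,2]>.1)&(np.hypot(P[...,0]-.528,P[...,1]-.055)<.12)
    Q=P[k]; 
    if len(Q):
        dd=np.hypot(Q[:,0]-.528,Q[:,1]-.055); i=np.argsort(dd)[:200:25]; print(Q[i].round(3),Q[:,2].max())
    x0,y0,x1,y1=box; cv2.imwrite(f"pics/z_{c}.png",cv2.resize(img[y0:y1,x0:x1],None,fx=4,fy=4,interpolation=cv2.INTER_CUBIC)[:600,:800])
E
```

```text
scene ram 268 [0.5638 0.2015 0.1606] mid [0.5661 0.2005] [0.0401 0.0393] mec 0.5661 0.2006 0.0206
scene plg 188 [0.5317 0.0473 0.0712] mid [0.5337 0.0463] [0.0373 0.0366] mec 0.5336 0.0457 0.0199
scene table 2228 0.5396600365638733 0.15860773622989655 0.08016554266214371 [[0.4626791  0.0888486 ]
 [0.60550146 0.23413672]]
[[ 0.582  0.068  0.39 ]
 [ 0.59   0.06   0.395]
 [ 0.591  0.073  0.411]
 [ 0.595  0.07   0.413]
 [ 0.567 -0.004  0.101]
 [ 0.566 -0.006  0.101]
 [ 0.597  0.079  0.423]
 [ 0.562 -0.01   0.1  ]] 0.5153275776365095
side ram 271 [0.5665 0.2024 0.1617] mid [0.5671 0.2011] [0.0381 0.0396] mec 0.5676 0.2008 0.0206
side plg 166 [0.5344 0.0476 0.0724] mid [0.5344 0.0461] [0.0364 0.0384] mec 0.5348 0.0463 0.0195
side table 1544 0.5350929498672485 0.16087408363819122 0.07855331897735596 [[0.4642938  0.08898842]
 [0.58421045 0.23509728]]
[[ 0.585  0.069  0.396]
 [ 0.571 -0.003  0.101]
 [ 0.577 -0.001  0.148]
 [ 0.573 -0.006  0.105]
 [ 0.577 -0.004  0.115]
 [ 0.579 -0.003  0.151]
 [ 0.537 -0.023  0.101]
 [ 0.581 -0.003  0.157]] 0.6017113175981159
```

View pics/z_side.png

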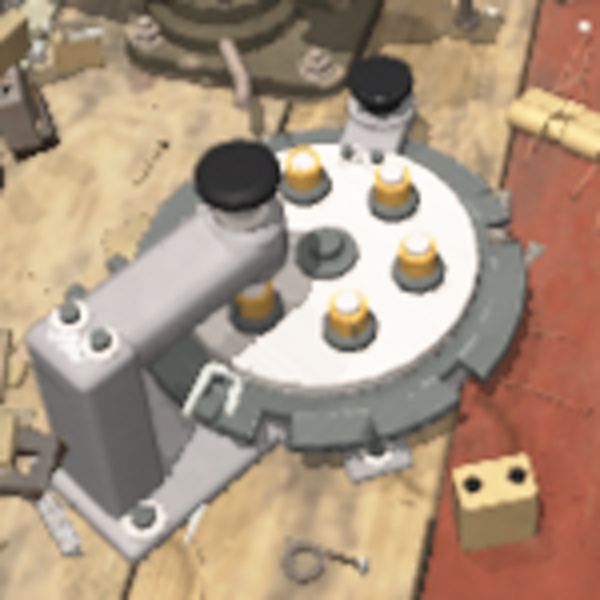

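View pics/z_scene.png

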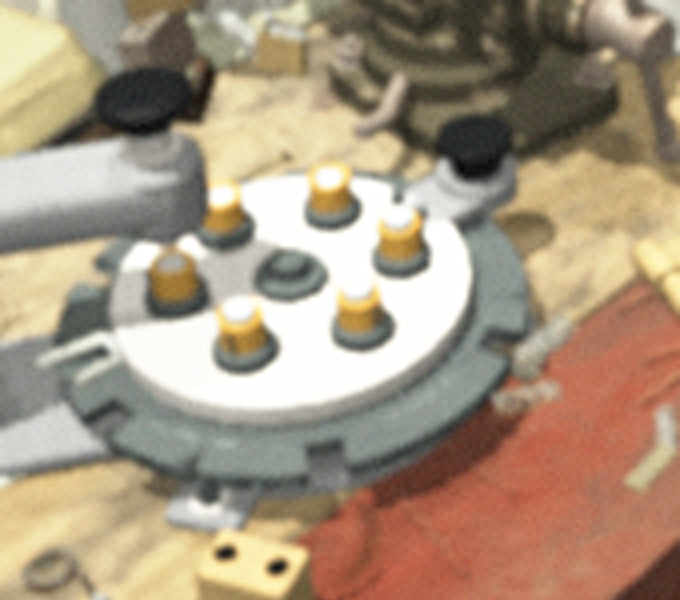

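```bash
python3 - <<'E'
from h import *
from rig import viewer
for c in["scene","side"]:
    m=viewer.camera_model(c); d=np.load(f"pics/a_{c}.npy"); P=pts(m,d); img=cv2.imread(f"pics/a_{c}.png")
    print(c,proj(m,(.585,.068,.395)))
    k=(d>0)&(P[...,2]>.1)&(P[...,2]<.3)&(np.hypot(P[...,0]-.534,P[...,1]-.04)<.12)
    k2=(d>0)&(P[...,2]>.3)&(np.hypot(P[...,0]-.53,P[...,1]-.06)<.15)
    img[k]=(0,0,255); img[k2]=(255,0,0); cv2.imwrite(f"pics/k_{c}.png",img)
    print(k2.sum())
    Q=P[k2]
    if len(Q): print(Q.min(0),Q.max(0))
    Q=P[k]; print("near",[Q[(Q[:,2]>z)][np.argmin(np.hypot(*(Q[Q[:,2]>z][:,:2]-[.5345,.0465]).T))].round(3) for z in (.1,.13,.145,.155)])
E
```

```text
scene [244.38038902  87.61579992]
8024
[ 0.58221608 -0.06050666  0.37123085] [0.66646484 0.16012363 0.52066117]
near [array([ 0.56 , -0.003,  0.104]), array([ 0.572, -0.002,  0.154]), array([ 0.572, -0.002,  0.154]), array([ 0.572, -0.002,  0.156])]
side [257.07193442 135.50934015]
5899
[ 0.5848276  -0.06336382  0.37271372] [0.67815224 0.15810609 0.60171132]
near [array([ 0.564, -0.005,  0.113]), array([ 0.574, -0.001,  0.16 ]), array([ 0.574, -0.001,  0.16 ]), array([ 0.574, -0.001,  0.16 ])]
```

View pics/k_side.png

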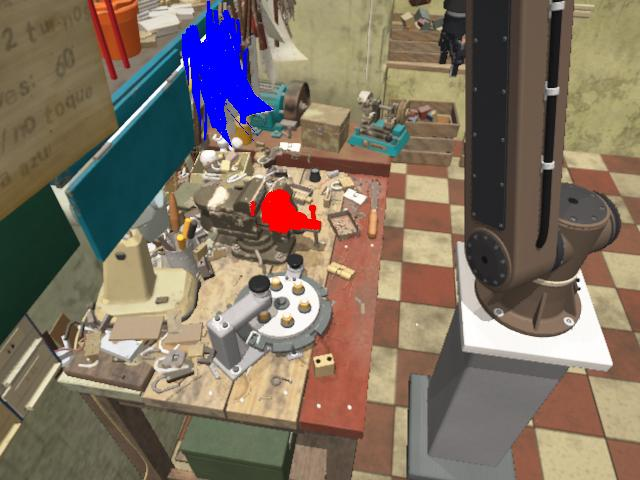

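View pics/k_scene.png

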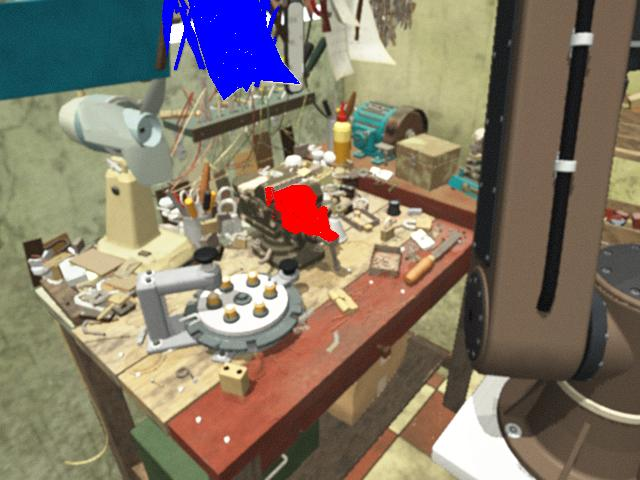

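```bash
python3 - <<'E'
from h import *
from rig import viewer, kinematics, robot
Qs=[]
for c in["scene","side"]:
    m=viewer.camera_model(c); d=np.load(f"pics/a_{c}.npy"); P=pts(m,d)
    k=(d>0)&(P[...,2]>.2)&(P[...,0]>.35)&(P[...,0]<.75)&(abs(P[...,1]-.15)<.25)
    Qs.append(P[k])
Q=np.vstack(Qs)
for z0 in np.arange(.2,.7,.05):
  for y0 in np.arange(-.1,.4,.05):
    s=Q[(Q[:,2]>=z0)&(Q[:,2]<z0+.05)&(Q[:,1]>=y0)&(Q[:,1]<y0+.05)]
    if len(s)>15: print(f"z{z0:.2f} y{y0:.2f} n{len(s)} xmin {np.percentile(s[:,0],2):.3f}",end=' | ')
  print()
def ori(t,yawx):
    z=np.array([np.sin(t),0,-np.cos(t)])
    x=np.array(yawx,float); x-=z*(x@z); x/=np.linalg.norm(x)
    return np.stack([x,np.cross(z,x),z],1)
for n,p in [("pl",(.5445,.0465,.075)),("nx",(.46,.11,.075)),("ram",(.577,.2,.165))]:
  for t in (0,10,20,30):
    for yx in ((0,1,0),(0,-1,0),(1,0,0),(-1,0,0)):
      q=kinematics.ik(np.array(p),ori(np.radians(t),yx)); print(n,t,yx,None if q is None else np.round(q,1))
E
```

```text
z0.25 y0.15 n114 xmin 0.742 | z0.25 y0.20 n20 xmin 0.742 | 
z0.30 y-0.10 n25 xmin 0.633 | z0.30 y0.15 n249 xmin 0.742 | z0.30 y0.20 n614 xmin 0.738 | z0.30 y0.25 n230 xmin 0.735 | 
z0.35 y-0.10 n416 xmin 0.593 | z0.35 y-0.05 n772 xmin 0.604 | z0.35 y0.00 n478 xmin 0.606 | z0.35 y0.05 n347 xmin 0.585 | z0.35 y0.25 n27 xmin 0.744 | 
z0.40 y-0.10 n604 xmin 0.618 | z0.40 y-0.05 n1208 xmin 0.623 | z0.40 y0.00 n1101 xmin 0.612 | z0.40 y0.05 n978 xmin 0.592 | z0.40 y0.10 n372 xmin 0.637 | z0.40 y0.15 n1051 xmin 0.642 | z0.40 y0.20 n1032 xmin 0.659 | z0.40 y0.25 n1079 xmin 0.659 | z0.40 y0.30 n1110 xmin 0.659 | z0.40 y0.35 n804 xmin 0.659 | 
z0.45 y-0.10 n839 xmin 0.627 | z0.45 y-0.05 n1264 xmin 0.626 | z0.45 y0.00 n1281 xmin 0.638 | z0.45 y0.05 n1514 xmin 0.616 | z0.45 y0.10 n973 xmin 0.632 | z0.45 y0.15 n2290 xmin 0.642 | z0.45 y0.20 n2080 xmin 0.659 | z0.45 y0.25 n2395 xmin 0.659 | z0.45 y0.30 n2839 xmin 0.659 | z0.45 y0.35 n1801 xmin 0.659 | 
z0.50 y-0.10 n456 xmin 0.625 | z0.50 y-0.05 n638 xmin 0.633 | z0.50 y0.00 n734 xmin 0.643 | z0.50 y0.05 n739 xmin 0.638 | z0.50 y0.10 n1372 xmin 0.
[... 2149 characters left out ...]
0.  -59.6 -37.4]
ram 10 (0, 1, 0) [  41.5   12.2  -24.7    9.2  -45.9 -137.5]
ram 10 (0, -1, 0) [ 41.5  12.2 -24.7   9.2 -45.9  42.5]
ram 10 (1, 0, 0) [ 41.5  12.2 -24.7   9.2 -45.9 132.5]
ram 10 (-1, 0, 0) [ 41.5  12.2 -24.7   9.2 -45.9 -47.5]
ram 20 (0, 1, 0) [  44.3    7.7  -39.3   27.4  -31.3 -156.3]
ram 20 (0, -1, 0) [ 44.3   7.7 -39.3  27.4 -31.3  23.7]
ram 20 (1, 0, 0) [ 44.3   7.7 -39.3  27.4 -31.3 113.7]
ram 20 (-1, 0, 0) [ 44.3   7.7 -39.3  27.4 -31.3 -66.3]
ram 30 (0, 1, 0) [ 32.9   4.3 -56.1  76.8 -16.2 164.5]
ram 30 (0, -1, 0) [ 32.9   4.3 -56.1  76.8 -16.2 -15.5]
ram 30 (1, 0, 0) [ 32.9   4.3 -56.1  76.8 -16.2  74.5]
ram 30 (-1, 0, 0) [  32.9    4.3  -56.1   76.8  -16.2 -105.5]
```

```bash
python3 - <<'E'
from h import *
from rig import kinematics, robot
p=robot.get_ee_pos(); R=robot.get_orientation(); q=robot.get_q()
print(p,R.round(3),q)
from scipy.spatial.transform import Rotation as Ro
psi=np.radians(q[0]); ax=np.array([-np.sin(psi),np.cos(psi),0])
for s in (1,-1):
  Rr=Ro.from_rotvec(ax*s*np.radians(10)).as_matrix()
  for L in np.arange(.15,.5,.05):
    W=p-L*R[:,2]; q2=kinematics.ik(W+Rr@(p-W),Rr@R); print(s,round(L,2),None if q2 is None else np.round(np.array(q2)-q,2))
E
```

```text
[ 0.20512605 -0.64304852  0.23130514] [[-0.304  0.953  0.   ]
 [ 0.953  0.304  0.   ]
 [ 0.     0.    -1.   ]] [-5.57994310e+01  2.05456235e+01  6.81412899e-01 -4.02032982e-04
 -7.01357927e+01 -1.65073725e+01]
1 0.15 [  0.     3.6    5.04   0.   -11.44  -0.  ]
1 0.2 [  0.     2.79   3.88   0.   -11.09  -0.  ]
1 0.25 [  0.     1.98   2.74   0.   -10.76  -0.  ]
1 0.3 [  0.     1.18   1.62   0.   -10.44  -0.  ]
1 0.35 [  0.     0.37   0.51   0.   -10.14  -0.  ]
1 0.4 [ 0.   -0.43 -0.58  0.   -9.85 -0.  ]
1 0.45 [ 0.   -1.23 -1.66  0.   -9.57 -0.  ]
-1 0.15 [-0.   -3.34 -5.29 -0.   11.95  0.  ]
-1 0.2 [-0.   -2.59 -4.13 -0.   11.53  0.  ]
-1 0.25 [-0.   -1.85 -2.96 -0.   11.11  0.  ]
-1 0.3 [-0.   -1.1  -1.77 -0.   10.67  0.  ]
-1 0.35 [-0.   -0.35 -0.57 -0.   10.22  0.  ]
-1 0.4 [-0.    0.4   0.65 -0.    9.75  0.  ]
-1 0.45 [-0.    1.16  1.89 -0.    9.27  0.  ]
```

```bash
cat >> h.py <<'E'
A=np.array([.540,.1590]); PHI=np.radians(57.2)
def ori(tdeg=10,jaw=110):
    t=np.radians(tdeg); z=np.array([np.sin(t),0,-np.cos(t)])
    j=np.radians(jaw); x=np.array([np.cos(j),np.sin(j),0]); x-=z*(x@z); x/=np.linalg.norm(x)
    return np.stack([x,np.cross(z,x),z],1)
def cap(th): # plunger top at table angle th
    a=PHI+np.radians(210)-th
    return A+.112*np.array([np.cos(a),np.sin(a)])
OFF=np.array([.005,0])
E
python3 - <<'E'
from h import *
from rig import kinematics
print(cap(0),cap(1.047))
for jaw in (110,-70):
  print(jaw)
  O=ori(10,jaw)
  L=[(.3,-.4,.33),(.43,-.08,.33)]+[(.54,.046,.25)]
  for th in np.linspace(0,1.047,5): L.append((*(cap(th)+OFF),.07))
  c=cap(1.047)+OFF; L+=[(*c,.2),(*c,.26),(.5,.2,.26),(.572,.2008,.26),(.572,.2008,.165)]
  for p in L:
    q=kinematics.ik(np.array(p),O); print(np.round(p,3),None if q is None else np.round(q,1))
E
```

```text
[0.53452883 0.04713371] [0.44039548 0.10778535]
110
[ 0.3  -0.4   0.33] [-35.3  -2.8 -13.   -6.1 -71.7 -33.5]
[ 0.43 -0.08  0.33] [ 18.5 -12.9 -25.2   3.4 -68.2 -89.7]
[0.54  0.046 0.25 ] [  29.1    1.1  -24.5    5.9  -55.8 -102.3]
[0.54  0.047 0.07 ] [  29.    12.5  -40.2   10.   -28.9 -107.7]
[0.511 0.052 0.07 ] [  31.5   10.1  -44.    11.2  -27.8 -111.3]
[0.484 0.065 0.07 ] [  34.9    7.9  -47.4   12.6  -27.1 -116.1]
[0.462 0.084 0.07 ] [  39.2    6.1  -50.1   14.1  -26.7 -121.7]
[0.445 0.108 0.07 ] [  43.7    5.1  -51.8   15.5  -26.7 -127.4]
[0.445 0.108 0.2  ] [  44.4   -5.4  -38.8    9.2  -49.7 -120.2]
[0.445 0.108 0.26 ] [  44.5   -8.3  -32.7    8.2  -58.7 -118.6]
[0.5  0.2  0.26] [  48.     0.8  -24.6    8.7  -58.1 -122.5]
[0.572 0.201 0.26 ] [  42.     7.5  -16.9    7.8  -58.4 -116. ]
[0.572 0.201 0.165] [  41.9   11.8  -25.3    9.3  -45.8 -118.3]
-70
[ 0.3  -0.4   0.33] [-35.3  -2.8 -13.   -6.1 -71.7 146.5]
[ 0.43 -0.08  0.33] [ 18.5 -12.9 -25.2   3.4 -68.2  90.3]
[0.54  0.046 0.25 ] [ 29.1   1.1 -24.5   5.9 -55.8  77.7]
[0.54  0.047 0.07 ] [ 29.   12.5 -40.2  10.  -28.9  72.3]
[0.511 0.052 0.07 ] [ 31.5  10.1 -44.   11.2 -27.8  68.7]
[0.484 0.065 0.07 ] [ 34.9   7.9 -47.4  12.6 -27.1  63.9]
[0.462 0.084 0.07 ] [ 39.2   6.1 -50.1  14.1 -26.7  58.3]
[0.445 0.108 0.07 ] [ 43.7   5.1 -51.8  15.5 -26.7  52.6]
[0.445 0.108 0.2  ] [ 44.4  -5.4 -38.8   9.2 -49.7  59.8]
[0.445 0.108 0.26 ] [ 44.5  -8.3 -32.7   8.2 -58.7  61.4]
[0.5  0.2  0.26] [ 48.    0.8 -24.6   8.7 -58.1  57.5]
[0.572 0.201 0.26 ] [ 42.    7.5 -16.9   7.8 -58.4  64. ]
[0.572 0.201 0.165] [ 41.9  11.8 -25.3   9.3 -45.8  61.7]
```

```bash
python3 - <<'E'
from h import *
from rig import viewer,robot
m=viewer.camera_model("wrist"); C=-m["R"].T@m["t"]; R=robot.get_orientation()
print(C, R.T@(C-robot.get_ee_pos()))
for j in (110,-70): print(j, ori(10,j)@(R.T@(C-robot.get_ee_pos())))
E
```

```text
[ 0.14332566 -0.66221155  0.37411126] [ 0.00052592 -0.06470021 -0.14280652]
110 [-0.08495338 -0.02133605  0.13002997]
-70 [0.03535719 0.02133605 0.15124397]
```

```bash
python3 - <<'E'
from h import *
from rig import *
O=ori()
t0=robot.get_time()
fingers.close_gripper(40)
robot.reach(np.array([.3,-.4,.33]),O); print(robot.get_time())
robot.reach(np.array([.43,-.08,.33]),O); print(robot.get_time())
c=cap(0)+OFF
robot.reach(np.array([*c,.20]),O); print(robot.get_time(),robot.get_wrist_force())
robot.move_linear(np.array([*c,.095])); print(robot.get_time(),robot.get_ee_pos(),robot.get_wrist_force(), robot.get_finger_gap())
for n in("scene","side","wrist"):
    p,d=viewer.read_camera(n); cv2.imwrite(f"pics/b_{n}.png",p[:,:,::-1])
E
```

```text
2.7917
4.0917
4.95 [-0.63161893  0.3194264   1.12336256]
5.8 [0.54024149 0.04719006 0.0962844 ] [ 0.43433929  0.41563617 -0.16661901] -0.002177831157733611
```

View pics/b_side.png

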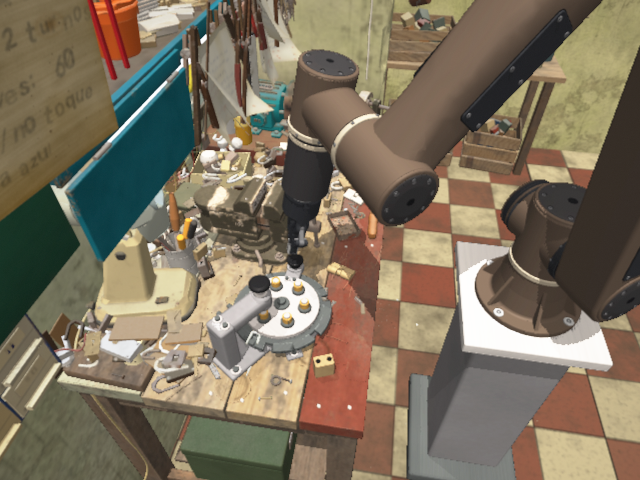

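View pics/b_scene.png

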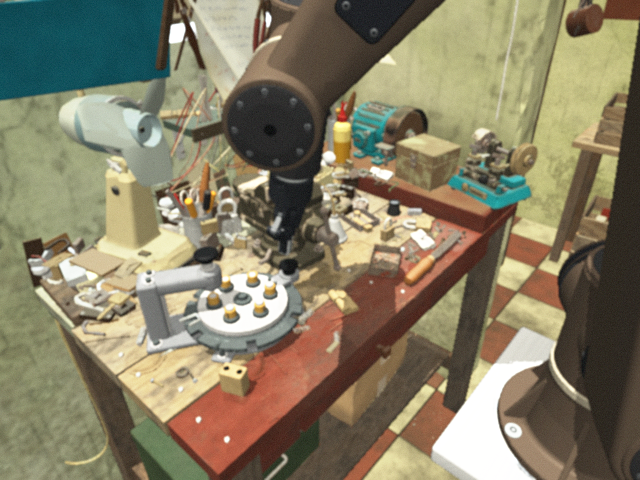

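View pics/b_wrist.png

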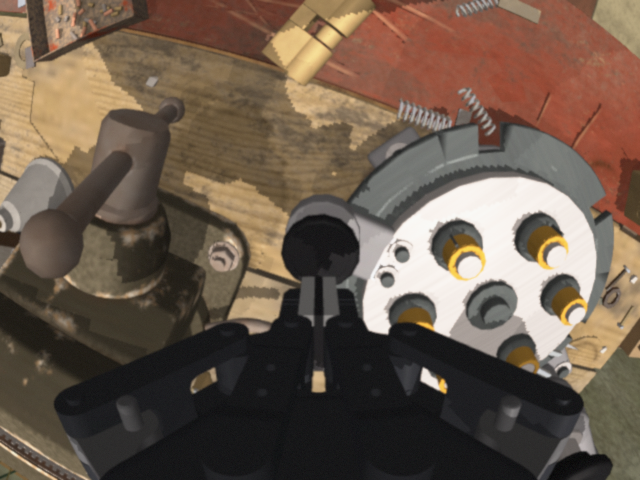

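```bash
cat >> h.py <<'E'
OFF=np.array([.009,-.003]); O=ori(10,38)
def fish(m,X):
    c=m["R"]@np.asarray(X)+m["t"]; r=np.hypot(c[0],c[1]); th=np.arctan2(r,c[2])
    return np.array([m["cx"]+m["fx"]*th*c[0]/r,m["cy"]+m["fy"]*th*c[1]/r])
E
python3 - <<'E'
from h import *
from rig import *
m=viewer.camera_model("wrist"); print("pred cap (old pic)",fish(m,(*cap(0),.072)))
for th in (0,.5,1.047):
  for z in (.07,.2): print(kinematics.ik(np.array([*(cap(th)+OFF),z]),O))
c=cap(0)+OFF
robot.move_linear(np.array([*c,.11]),O); print(robot.get_time(),robot.get_ee_pos())
m=viewer.camera_model("wrist"); p,d=viewer.read_camera("wrist"); cv2.imwrite("pics/c_wrist.png",p[:,:,::-1]); print(fish(m,(*cap(0),.072)),fish(m,robot.get_ee_pos()))
f0=robot.get_wrist_force()
for z in (.09,.082,.078,.074,.070,.066,.062):
    robot.move_linear(np.array([*c,z]),velocity=.03); f=robot.get_wrist_force()
    print(robot.get_time(),z,robot.get_ee_pos().round(4),(f-f0).round(2))
    if f[2]-f0[2]>9: break
E
```

```text
pred cap (old pic) [323.78661968 256.23865247]
None
None
None
None
[ 42.9022262    5.40973336 -51.35222967  15.25641824 -26.69449177
 162.26626709]
[ 43.614309    -5.02337909 -38.48545341   9.0473181  -49.61720738
 169.35982616]Traceback (most recent call last):
  File "<stdin>", line 7, in <module>
rig.IKError: the arm cannot follow that straight line within its joint ranges
```

```bash
python3 - <<'E'
from h import *
from rig import viewer
Q=[]
for c in["scene","side"]:
    m=viewer.camera_model(c); d=np.load(f"pics/a_{c}.npy"); P=pts(m,d)
    k=(d>0)&(P[...,2]>.078)&(P[...,2]<.33)&(np.hypot(P[...,0]-.534,P[...,1]-.04)<.2)&(P[...,1]<.1); Q.append(P[k])
Q=np.vstack(Q)
tcp=np.array([*(cap(0)+[.007,-.002]),.060])
for jaw in (110,90,75,60):
    L=(Q-tcp)@ori(10,jaw); h=-L[:,2]
    print(jaw)
    for a,b in ((.02,.05),(.05,.075),(.075,.1),(.1,.13),(.13,.16),(.16,.2)):
        s=L[(h>a)&(h<b)]
        if len(s):
            # box distance |x|-w,|y|-v
            dx=np.maximum(abs(s[:,0])-.058,0);dy=np.maximum(abs(s[:,1])-.043,0); i=np.argmin(np.hypot(dx,dy)); print(a,len(s),"box gap",np.hypot(dx,dy)[i].round(4),"at",s[i].round(3))
E
```

```text
110
0.02 1859 box gap 0.0 at [-0.058  0.015 -0.048]
0.05 2077 box gap 0.0 at [-0.057  0.015 -0.051]
0.075 2413 box gap 0.0008 at [-0.059 -0.042 -0.098]
0.1 1055 box gap 0.0 at [-0.056 -0.037 -0.116]
90
0.02 1859 box gap 0.0 at [-0.052  0.041 -0.047]
0.05 2077 box gap 0.0 at [-0.057  0.043 -0.068]
0.075 2413 box gap 0.0018 at [-0.058  0.045 -0.079]
0.1 1055 box gap 0.003 at [-0.061 -0.017 -0.116]
75
0.02 1859 box gap 0.0 at [-0.053  0.041 -0.048]
0.05 2077 box gap 0.0002 at [-0.041  0.043 -0.051]
0.075 2413 box gap 0.0125 at [-0.07   0.002 -0.098]
0.1 1055 box gap 0.0053 at [-0.063 -0.001 -0.116]
60
0.02 1859 box gap 0.0 at [-0.056  0.043 -0.049]
0.05 2077 box gap 0.0 at [-0.055  0.043 -0.055]
0.075 2413 box gap 0.0096 at [-0.068  0.02  -0.098]
0.1 1055 box gap 0.0033 at [-0.061  0.016 -0.116]
```

```bash
cat >> h.py <<'E'
OFF=np.array([.008,.002]); O=ori(10,75)
E
python3 - <<'E'
from h import *
from rig import *
for th in (0,.5,1.1):
  for z in (.06,.2): print(np.round(kinematics.ik(np.array([*(cap(th)+OFF),z]),O),1))
c=cap(0)+OFF
robot.move_linear(np.array([*c,.10]),O,velocity=.05); print(robot.get_time(),robot.get_ee_pos())
m=viewer.camera_model("wrist"); p,d=viewer.read_camera("wrist"); cv2.imwrite("pics/c_wrist.png",p[:,:,::-1]); print(fish(m,(*cap(0),.072)),fish(m,robot.get_ee_pos()))
f0=robot.get_wrist_force(); print(f0)
for z in (.082,.078,.074,.070,.066):
    robot.move_linear(np.array([*c,z]),velocity=.03); f=robot.get_wrist_force()
    print(robot.get_time(),z,robot.get_ee_pos().round(4),(f-f0).round(2))
    if f[2]-f0[2]>6: break
E
```

```text
[  29.    13.7  -40.6   10.5  -27.4 -142.8]
[  29.3    3.7  -28.9    6.5  -48.8 -137.9]
[  34.5    9.3  -47.7   13.3  -25.3 -150.9]
[  35.    -1.6  -34.8    7.6  -48.8 -144.4]
[  44.3    6.4  -52.7   16.9  -24.7 -164. ]
[  45.2   -5.1  -38.6    9.3  -49.7 -155.6]
6.7 [0.5426329  0.04922682 0.10026575]
[305.12584007 249.7534285 ] [315.83733302 295.4914926 ]
[ 0.46266987 -0.298305    0.98634794]
7.5 0.082 [0.5426 0.0491 0.082 ] [-0.15  1.11 -0.99]
7.7833 0.078 [0.5424 0.049  0.0778] [-0.47  0.7  -0.15]
8.0667 0.074 [0.5425 0.0491 0.0738] [-0.34 -0.68 -0.83]
8.35 0.07 [0.5429 0.0492 0.0703] [ 0.83 -1.27  4.06]
8.6333 0.066 [0.543  0.0492 0.0665] [-1.43  0.01  5.03]
```

View pics/c_wrist.png

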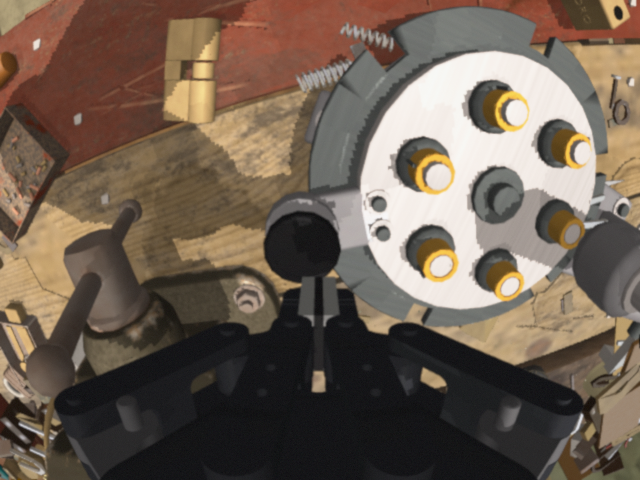

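```bash
python3 - <<'E'
from h import *
from rig import *
f0=np.array([0.3,0,.6])
c=cap(0)+OFF
for z in (.0635,.062,.061,.060,.0592,.0585):
    robot.move_linear(np.array([*c,z]),velocity=.03); f=robot.get_wrist_force()-f0
    print(robot.get_time(),z,robot.get_ee_pos().round(4),f.round(2))
    if f[2]>14: break
m=viewer.camera_model("wrist"); p,d=viewer.read_camera("wrist"); cv2.imwrite("pics/d_wrist.png",p[:,:,::-1])
print(fish(m,(*cap(0),.06)),fish(m,robot.get_ee_pos()))
E
```

```text
8.8833 0.0635 [0.5431 0.0493 0.0641] [-0.27 -2.02  6.39]
9.1333 0.062 [0.5432 0.0493 0.0627] [ 0.31 -1.93  6.06]
9.3833 0.061 [0.5433 0.0493 0.0618] [ 0.46 -1.31  8.04]
9.6333 0.06 [0.5435 0.0493 0.0611] [-0.39 -3.36  9.09]
9.8833 0.0592 [0.5441 0.0494 0.0609] [-0.47 -3.3  13.65]
10.1333 0.0585 [0.5447 0.0495 0.0608] [-0.51 -6.24 16.18]
[303.97665481 276.17768775] [315.85673688 295.62662843]
```

View pics/d_wrist.png

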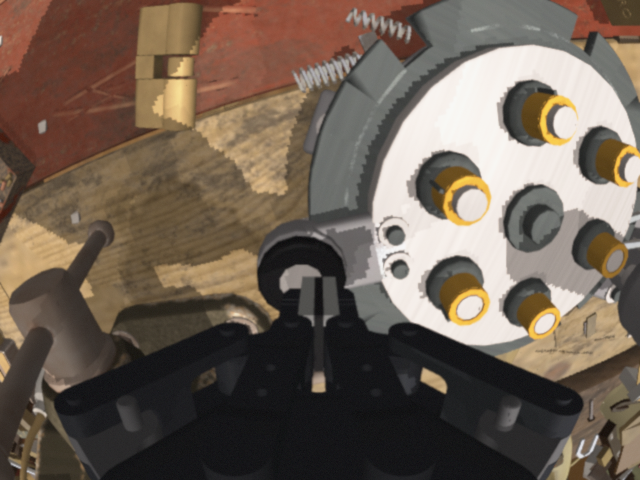

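```bash
python3 - <<'E'
from h import *
from rig import *
f0=np.array([0.3,0,.6])
for th in np.linspace(0,1.047,11)[1:]:
    robot.move_linear(np.array([*(cap(th)+OFF),.059]),velocity=.05); f=robot.get_wrist_force()-f0
    print(robot.get_time(),round(th,2),(robot.get_ee_pos()-[*(cap(th)+OFF),0]).round(4),f.round(2))
    if f[2]<6 or np.hypot(f[0],f[1])>20: print("stop");break
    if abs(th-.3141)<.01:
        p,d=viewer.read_camera("wrist"); cv2.imwrite("pics/e0_wrist.png",p[:,:,::-1])
m=viewer.camera_model("wrist"); p,d=viewer.read_camera("wrist"); cv2.imwrite("pics/e_wrist.png",p[:,:,::-1])
p,d=viewer.read_camera("side"); cv2.imwrite("pics/e_side.png",p[:,:,::-1])
print(fish(m,(*cap(th),.06)),[fish(m,(*(A+.05*np.array([np.cos(a),np.sin(a)])),.07)).round() for a in PHI+np.arange(6)*np.pi/3])
E
```

```text
10.5667 0.1 [0.0014 0.0004 0.0609] [-1.61 -3.65 15.06]
10.95 0.21 [0.0017 0.0008 0.0609] [-0.64 -2.85 13.98]
11.3333 0.31 [0.0019 0.0011 0.0609] [-0.22 -0.64 14.33]
11.7667 0.42 [0.002  0.0014 0.0609] [-0.63  0.36 13.52]
12.15 0.52 [0.0021 0.0016 0.061 ] [-0.17  0.13 13.83]
12.5333 0.63 [0.0022 0.0019 0.061 ] [-0.52  0.55 13.13]
12.9167 0.73 [0.0023 0.0021 0.061 ] [ 0.61  1.7  12.92]
13.3 0.84 [0.0024 0.0023 0.061 ] [1.00e-02 1.28e+00 1.28e+01]
13.6833 0.94 [0.0024 0.0025 0.061 ] [ 1.37  2.26 12.69]
14.0667 1.05 [0.0025 0.0027 0.061 ] [ 1.57  1.02 12.01]
[298.2676252 276.7196917] [array([505., 413.]), array([516., 358.]), array([441., 346.]), array([357., 400.]), array([368., 449.]), array([438., 452.])]
```

View pics/e_wrist.png

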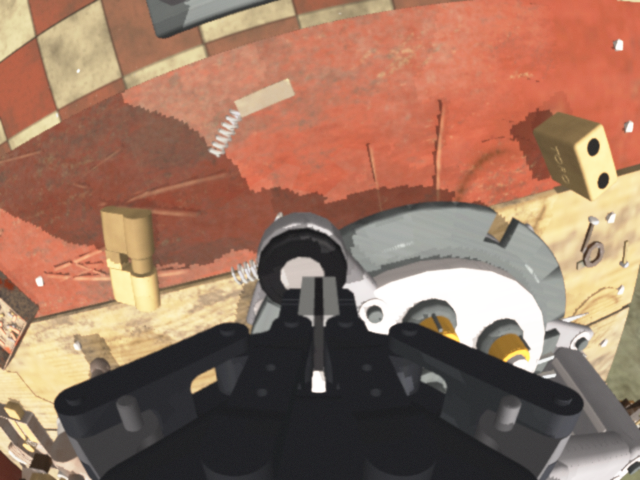

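View pics/e_side.png

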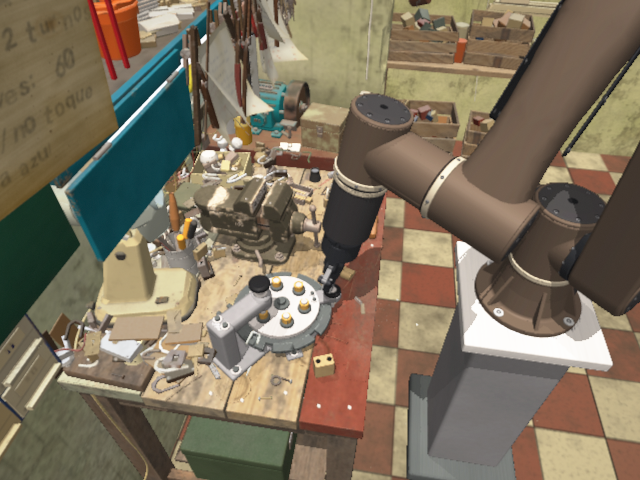

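```bash
python3 - <<'E'
from h import *
from rig import *
for n in ("side","scene"):
    m=viewer.camera_model(n); p,d=viewer.read_camera(n); P=pts(m,d); cv2.imwrite(f"pics/g_{n}.png",p[:,:,::-1])
    d0=np.load(f"pics/a_{n}.npy"); 
    def est(D):
        P=pts(m,D); r=P[...,:2]-A; rr=np.hypot(r[...,0],r[...,1])
        k=(D>0)&(P[...,2]>.066)&(P[...,2]<.08)&(abs(rr-.05)<.014)
        a=np.arctan2(r[...,1],r[...,0])[k]
        Q=P[k][:,:2]
        # mod 60deg mean weighting
        a6=np.angle(np.exp(6j*(a-PHI)).mean())/6
        # per plug centers
        out=[]
        for i in range(6):
            s=Q[abs(np.angle(np.exp(1j*(a-PHI-i*np.pi/3-a6))))<.4]
            if len(s)>15:
                mid=(s.min(0)+s.max(0))/2; v=mid-A; out.append((len(s),mid.round(4),round(np.degrees(np.arctan2(v[1],v[0])-PHI)%360,1),round(np.hypot(*v),4)))
        return k.sum(),a6,out
    print(n); print("before",est(d0)); print("now",est(d))
print(robot.get_time())
E
```

```text
side
before (np.int64(323), np.float64(0.0024154492354934534), [(46, array([0.5668, 0.2021]), np.float64(0.9), np.float64(0.0508)), (74, array([0.5182, 0.2022]), np.float64(59.6), np.float64(0.0484)), (73, array([0.4903, 0.1603]), np.float64(121.3), np.float64(0.0497)), (66, array([0.5135, 0.1154]), np.float64(181.5), np.float64(0.051)), (64, array([0.5634, 0.1133]), np.float64(239.9), np.float64(0.0514))])
now (np.int64(323), np.float64(-0.024913554607416347), [(40, array([0.5678, 0.2009]), np.float64(359.2), np.float64(0.0503)), (81, array([0.5198, 0.2011]), np.float64(58.4), np.float64(0.0467)), (74, array([0.4903, 0.1618]), np.float64(119.5), np.float64(0.0498)), (63, array([0.5122, 0.1163]), np.float64(179.8), np.float64(0.051)), (65, array([0.5625, 0.1118]), np.float64(238.2), np.float64(0.0523))])
scene
before (np.int64(478), np.float64(-0.01563064971238912), [(84, array([0.5673, 0.1999]), np.float64(359.1), np.float64(0.0492)), (96, array([0.5171, 0.2024]), np.float64(60.6), np.float64(0.0491)), (90, array([0.4892, 0.1608]), np.float64(120.8), np.float64(0.0508)), (82, array([0.5122, 0.1161]), np.float64(179.9), np.float64(0.0511)), (69, array([0.5625, 0.1133]), np.float64(239.0), np.float64(0.051)), (57, array([0.5901, 0.1547]), np.float64(297.9), np.float64(0.0503))])
now (np.int64(458), np.float64(-0.027115202386313274), [(80, array([0.5668, 0.1987]), np.float64(358.7), np.float64(0.0479)), (94, array([0.5182, 0.2031]), np.float64(59.1), np.float64(0.0492)), (89, array([0.4886, 0.1618]), np.float64(119.7), np.float64(0.0515)), (67, array([0.5121, 0.1183]), np.float64(178.3), np.float64(0.0494)), (71, array([0.561 , 0.1122]), np.float64(237.0), np.float64(0.0513)), (57, array([0.589 , 0.1539]), np.float64(296.9), np.float64(0.0492))])
14.2667
```

```bash
cat > est.py <<'E'
from h import *
from rig import *
def est():
  for n in ("side","scene"):
    m=viewer.camera_model(n); p,d=viewer.read_camera(n)
    d0=np.load(f"pics/a_{n}.npy"); o=[]
    for D in (d0,d):
        P=pts(m,D); r=P[...,:2]-A; rr=np.hypot(r[...,0],r[...,1])
        k=(D>0)&(P[...,2]>.066)&(P[...,2]<.08)&(abs(rr-.05)<.014)
        a=np.arctan2(r[...,1],r[...,0])[k]
        mids=[]
        for i in range(1,5):
            s=P[k][:,:2][abs(np.angle(np.exp(1j*(a-PHI-i*np.pi/3))))<.4]
            v=(s.min(0)+s.max(0))/2-A; mids.append(np.angle(np.exp(1j*(np.arctan2(v[1],v[0])-PHI-i*np.pi/3))))
        o.append(np.array(mids))
    print(n,"overshoot rad",(o[0]-o[1]).round(3),(o[0]-o[1]).mean().round(4))
E
python3 - <<'E'
from est import *
est()
e=cap(1.022)+OFF
robot.move_linear(np.array([*e,.059]),velocity=.03); print(robot.get_time(),robot.get_ee_pos(),robot.get_wrist_force()); est()
for z in (.063,.067,.071,.075,.079,.1):
    robot.move_linear(np.array([*e,z]),velocity=.04); print(robot.get_time(),z,robot.get_ee_pos().round(4),robot.get_wrist_force().round(2))
est()
for n in ("side","wrist"):
    m=viewer.camera_model(n);p,d=viewer.read_camera(n); cv2.imwrite(f"pics/f_{n}.png",p[:,:,::-1])
    P=pts(m,d)
    if n=="side":
        c0=cap(1.047); k=(d>0)&(np.hypot(P[...,0]-c0[0],P[...,1]-c0[1])<.03)&(P[...,2]>.055)&(P[...,2]<.08); Q=P[k]; print("cap",k.sum(),np.percentile(Q[:,2],[50,75,90,98]).round(4),Q[Q[:,2]>.068].mean(0),c0)
E
```

```text
side overshoot rad [0.034 0.004 0.047 0.028] 0.0283
scene overshoot rad [0.022 0.024 0.028 0.027] 0.0253
14.6167 [0.45222962 0.10959228 0.06098747] [ 2.0651062  -0.28092216 12.13032522]
side overshoot rad [-0.006  0.004 -0.02  -0.004] -0.0065
scene overshoot rad [-0.009 -0.007 -0.015  0.008] -0.0057
14.9667 0.063 [0.4518 0.1094 0.0647] [ 3.73 -0.02  6.83]
15.2167 0.067 [0.4514 0.1091 0.0685] [2.79 2.51 5.45]
15.4667 0.071 [0.4507 0.1084 0.0721] [2.07 2.17 5.19]
15.7167 0.075 [0.4487 0.1063 0.0746] [-0.65 -0.51  0.02]
15.9667 0.079 [0.4495 0.1071 0.079 ] [ 0.48 -0.18 -0.2 ]
16.6417 0.1 [0.4497 0.1073 0.1001] [ 1.03 -0.14  0.02]
side overshoot rad [-0.014  0.002 -0.016  0.002] -0.0063
scene overshoot rad [-0.007 -0.004 -0.022  0.009] -0.0062
cap 212 [0.0724 0.0736 0.0743 0.0752] [0.44126484 0.10841828 0.07241938] [0.44039548 0.10778535]
```

View pics/f_wrist.png

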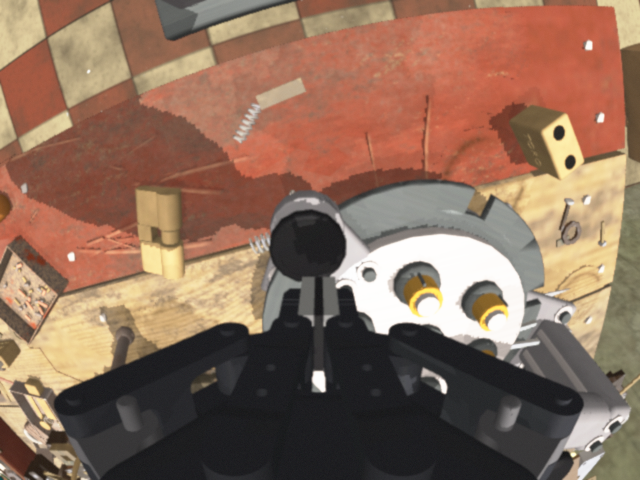

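View pics/f_side.png

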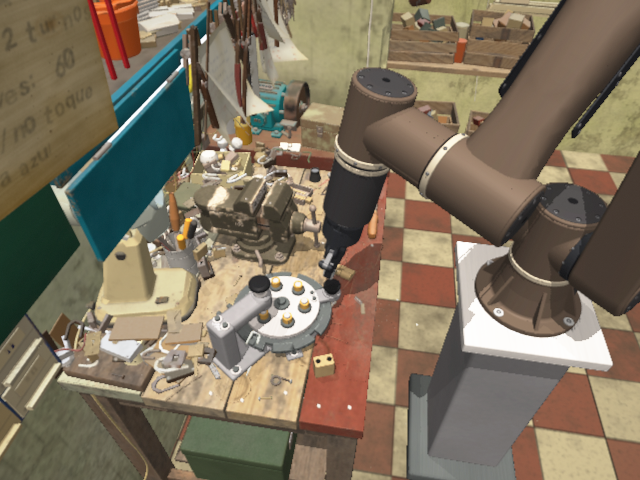

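```bash
python3 - <<'E'
from est import *
e=cap(1.022)+OFF; r=np.array([.567,.2008])+OFF
robot.move_linear(np.array([*e,.27]),velocity=.12)
robot.move_linear(np.array([*r,.25]),velocity=.12)
robot.move_linear(np.array([*r,.178]),velocity=.08)
robot.dwell(.2); f0=robot.get_wrist_force(); print(robot.get_time(),robot.get_ee_pos(),f0)
m=viewer.camera_model("wrist"); p,d=viewer.read_camera("wrist"); cv2.imwrite("pics/h_wrist.png",p[:,:,::-1]); print(fish(m,(.567,.2008,.162)),fish(m,robot.get_ee_pos()))
p,d=viewer.read_camera("side"); cv2.imwrite("pics/h_side.png",p[:,:,::-1])
E
```

```text
21.1333 [0.57520856 0.20298426 0.17855774] [-0.61326089  0.1640874   0.44825734]
[305.15924333 261.53002097] [315.81850494 295.45827986]
```

View pics/h_wrist.png

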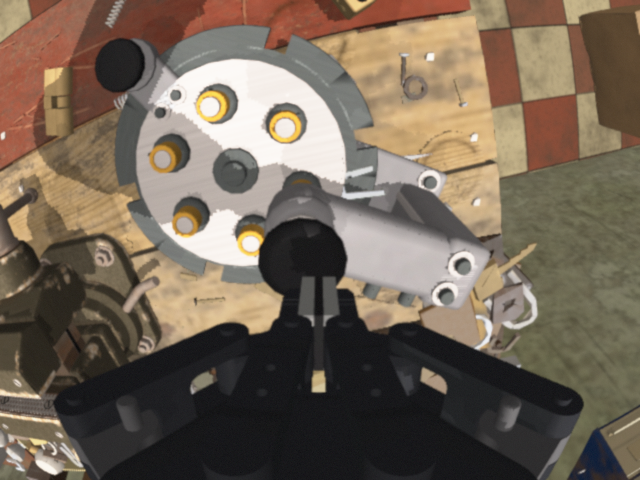

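View pics/h_side.png

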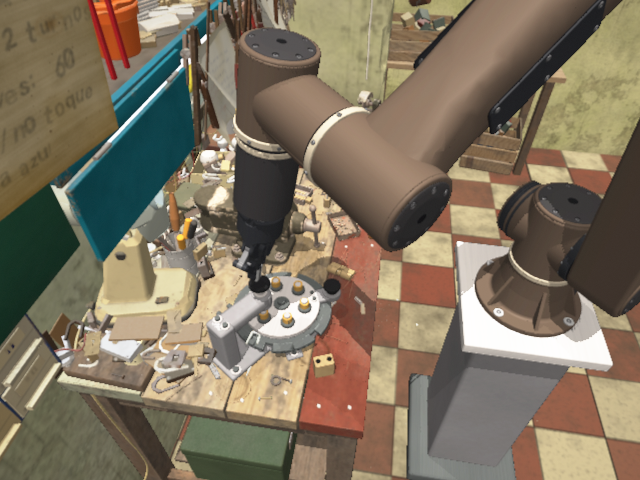

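The wrist view shows the knob centred at (303,258), within a few pixels of the prediction (305,261), so I'll press now.

```bash
python3 - <<'E'
from est import *
r=np.array([.567,.2008])+OFF
f0=np.array([-.1,0,.4])
for z in (.168,.163,.159,.156,.153,.151,.1495,.1485,.1475,.1465,.1455,.1445):
    robot.move_linear(np.array([*r,z]),velocity=.03); f=robot.get_wrist_force()-f0
    print(robot.get_time(),z,robot.get_ee_pos().round(4),f.round(2))
    if f[2]>24: break
robot.dwell(.4); print(robot.get_ee_pos().round(4),robot.get_wrist_force().round(2))
p,d=viewer.read_camera("side"); cv2.imwrite("pics/i_side.png",p[:,:,::-1])
E
```

```text
21.7167 0.168 [0.5749 0.2027 0.1677] [-0.6  -0.6  -0.82]
22.0333 0.163 [0.5754 0.2031 0.1634] [1.02 0.74 1.58]
22.3167 0.159 [0.5754 0.2031 0.1595] [-0.87 -0.23  4.68]
22.5667 0.156 [0.5754 0.2031 0.1566] [-0.1   0.08  6.07]
22.8167 0.153 [0.5755 0.2031 0.1539] [0.92 0.67 6.63]
23.0667 0.151 [0.5755 0.2031 0.1522] [-1.02  0.56  7.91]
23.3167 0.1495 [0.5756 0.2031 0.1513] [-3.67 -0.51 12.51]
23.5667 0.1485 [0.5757 0.2031 0.1511] [-6.52 -2.06 19.08]
23.8167 0.1475 [0.5758 0.2032 0.1509] [-10.54  -1.31  25.42]
[0.5758 0.2032 0.1509] [-9.72 -1.91 25.22]
```

```bash
python3 - <<'E'
from est import *
r=np.array([.567,.2008])+OFF
def cap_now(tag):
    for n in ("side","scene"):
        m=viewer.camera_model(n); p,d=viewer.read_camera(n); P=pts(m,d); cv2.imwrite(f"pics/{tag}_{n}.png",p[:,:,::-1])
        k=(d>0)&(np.hypot(P[...,0]-.567,P[...,1]-.2008)<.024)&(P[...,2]>.135)&(P[...,2]<.18); print(n,"knob",k.sum(),np.percentile(P[k][:,2],[50,75,90]).round(4))
cap_now("j")
for z in (.152,.157,.162,.168,.19):
    robot.move_linear(np.array([*r,z]),velocity=.05); print(robot.get_time(),z,robot.get_ee_pos().round(4),robot.get_wrist_force().round(2))
cap_now("k")
robot.move_linear(np.array([*r,.27]),velocity=.12)
robot.move_linear(np.array([.46,.1,.30]),velocity=.12)
for n in ("side","scene"):
  for D,tag in ((np.load(f"pics/a_{n}.npy"),"before"),(viewer.read_camera(n)[1],"now")):
    m=viewer.camera_model(n); P=pts(m,D); rel=P[...,:2]-A
    for i in range(6):
        c=A+.05*np.array([np.cos(PHI+i*np.pi/3),np.sin(PHI+i*np.pi/3)])
        k=(D>0)&(np.hypot(P[...,0]-c[0],P[...,1]-c[1])<.0065)&(P[...,2]<.09)&(P[...,2]>.06)
        if k.sum()>3: print(n,tag,i,k.sum(),np.percentile(P[k][:,2],[50,80]).round(4))
est()
for n in ("side","scene","wrist"):
    p,d=viewer.read_camera(n); cv2.imwrite(f"pics/l_{n}.png",p[:,:,::-1])
print(robot.get_time())
p=cv2.imread("pics/l_scene.png"); q=cv2.imread("pics/a_scene.png"); f=lambda x:cv2.resize(x[250:370,170:320],None,fx=2.6,fy=2.6,interpolation=cv2.INTER_CUBIC)
cv2.imwrite("pics/l_cmp.png",np.hstack([f(q),f(p)]))
E
```

```text
side knob 292 [0.1503 0.1596 0.1705]
scene knob 517 [0.1499 0.1666 0.1749]
24.6167 0.152 [0.5755 0.2031 0.1533] [-0.25  0.62  7.3 ]
24.8667 0.157 [0.5754 0.2031 0.1581] [0.17 0.41 5.67]
25.1167 0.162 [0.5752 0.2029 0.1628] [1.62 0.73 3.07]
25.3833 0.168 [0.5745 0.2025 0.1677] [ 0.34 -0.19 -0.12]
25.975 0.19 [0.5749 0.2028 0.1902] [ 0.05 -0.3  -0.34]
side knob 332 [0.1616 0.1625 0.1633]
scene knob 399 [0.1599 0.1612 0.1618]
side before 0 24 [0.0703 0.0716]
side before 1 37 [0.0735 0.0748]
side before 2 34 [0.0729 0.075 ]
side before 3 31 [0.0728 0.0741]
side before 4 26 [0.0704 0.0721]
side now 0 23 [0.0704 0.0715]
side now 1 34 [0.0735 0.0754]
side now 2 32 [0.0734 0.0752]
side now 3 27 [0.0704 0.0719]
side now 4 23 [0.0703 0.0717]
scene before 0 37 [0.0697 0.0703]
scene before 1 43 [0.0725 0.0735]
scene before 2 42 [0.0725 0.0741]
scene before 3 36 [0.0727 0.0738]
scene before 4 24 [0.0696 0.0701]
scene before 5 19 [0.0698 0.0706]
scene now 0 31 [0.0695 0.0711]
scene now 1 40 [0.0727 0.074 ]
scene now 2 43 [0.0726 0.0739]
scene now 3 27 [0.0695 0.07  ]
scene now 4 20 [0.0694 0.0703]
scene now 5 18 [0.069  0.0704]
side overshoot rad [ 0.01  -0.009 -0.018  0.008] -0.0022
scene overshoot rad [-0.011 -0.009 -0.02  -0.028] -0.0171
28.7
```

View pics/l_cmp.png

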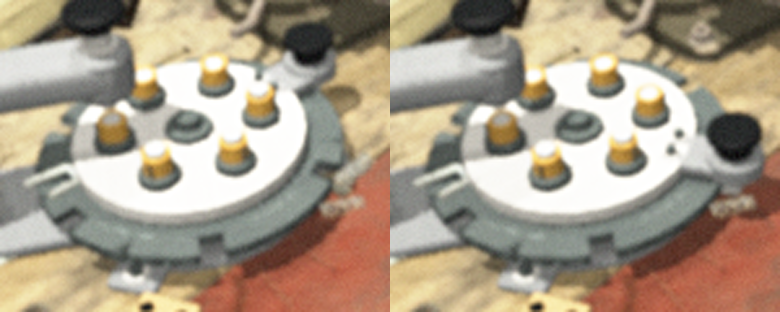

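View pics/l_wrist.png

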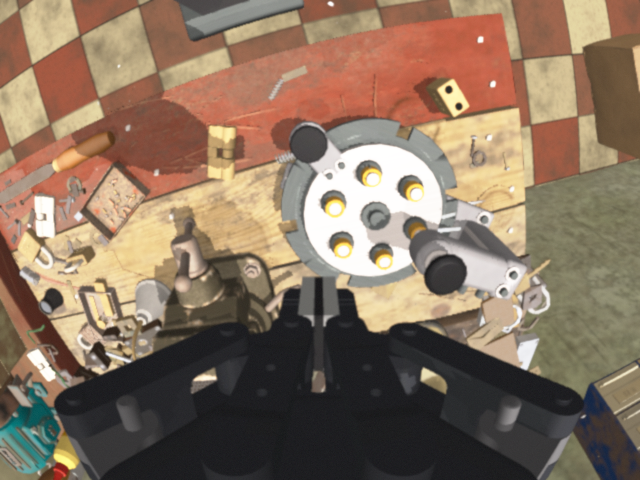

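```bash
python3 - <<'E'
from est import *
for n in ("side","scene"):
    m=viewer.camera_model(n);p,d=viewer.read_camera(n);P=pts(m,d);c0=cap(1.047)
    k=(d>0)&(np.hypot(P[...,0]-c0[0],P[...,1]-c0[1])<.025)&(P[...,2]>.066)&(P[...,2]<.085); print(n,k.sum(),np.median(P[k][:,2]),(P[k][:,:2].min(0)+P[k][:,:2].max(0))/2,c0)
est()
robot.hand_in(); print(robot.get_time())
E
```

```text
side 208 0.07227751240005768 [0.44115713 0.10690372] [0.44039548 0.10778535]
scene 278 0.07117963327915872 [0.43971894 0.10700468] [0.44039548 0.10778535]
side overshoot rad [-0.001  0.009 -0.019  0.003] -0.0015
scene overshoot rad [ 0.016 -0.008 -0.008 -0.   ] -0.0001
the job is handed in; nothing more can be done
the job is handed in; nothing more can be done
```

I indexed the table one notch clockwise and seated the next plug's cap. I handed the job in after about 29 s of the 51 s allowed. The interface gives no verdict, so this rests on my own checks.

**What I did:**
- I pressed the plunger cap to its stop with the closed fingertips and swung the table clockwise. The cameras showed about 0.025 rad of overshoot, so I turned it back slightly and let the plunger spring up.
- I then pushed the ram knob to its stop, with about 25 N at the end, and let it rise.

**Last checks:**
- **Table:** the final camera estimates put it within 0.002 rad of the notch. One earlier scene-camera estimate read 0.017 rad short, which I put down to noise.
- **Plunger:** its cap measures 71–72 mm above the bench, so it is fully up.
- **Ram:** the knob measured 150 mm when pressed and 160–162 mm after release, so it is back up.
- **Next plug's cap:** it now reads about 70 mm, flush with the rim. The plugs not yet pressed still read about 73 mm.
- **Contact:** the arm was standing clear when I handed in, with nothing touched. The block and lock cylinder looked in place in the last pictures, but I did not measure any of the four loose things.

**One disagreement:** while the ram went down, the expected extra 6 N from the cap did not show clearly in the force readings. I rely on the measured height for the cap being flush.

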